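# Feel the gap of a gel-plate clamp with a taper gauge

## Robot

A 6-joint arm with a two-finger parallel gripper is mounted at the origin on a cart in front of the work surface, level with it; the furniture and walls round the work are solid. World frame = base frame: x ahead of the robot, y to its left, z up, the work surface at z = 0. Lengths are in m, angles in rad, forces in N, time in s.
With the tool pointing down it reaches from about 0.3 to 0.875 m from the base axis. Payload 6.4 kg.
Tool frame: the origin (TCP) lies midway between the tips of the shut fingers; the grasp point (between the pads) lies 19 mm behind it; z points along the fingers, y is the direction in which the jaws open and shut (so a half turn about z gives the same grasp; the last joint's range is limited). The gripper opens to 85 mm and grips with 20 to 120 N. Pads are 22 mm wide; open, the fingers measure 114 mm over their backs; the gripper's body (76 mm by 85 mm) begins 54 mm behind the grasp point. The pads swing forward as they close: fully open they stand 13 mm farther back than shut.
Start: joints at [0.953, 0.181, 1.607, -0, 1.354, -0.206], TCP at [0.23, 0.527, 0.231] pointing down, gripper open.
Joint ranges: [-2.99, 2.99], [-0.89, 2.07], [0.3, 2.58], [-1.14, 4.28], [0, 2.63], [-3.12, 3.12]. Speed limits (rad/s): [2.57, 2.57, 3.01, 3.14, 3.14, 3.14].

## Interface

Orientations are given as a unit quaternion [w, x, y, z].
In Python, from bench import ctrl gives the robot as it stands.
- The arm moves only by the tool apply_moves, never from a script. Its argument "plan" is a list of rows, each an object with "translation": the shift along the tool's x, y, z in m, a list of three; "angular": the turn, a rotation vector about the tool's x, y, z in rad, a list of three; "hand": the finger opening in m, from 0 to 0.0854. In form: [{"translation": [x, y, z], "angular": [rx, ry, rz], "hand": hand}, ...]. A call has 1 to 10 rows; each row shifts and turns the commanded pose from where the row before left it, along the tool's axes as they then stand; what a row does not reach is not made up. A row lasts 1/8 s, in which the tool goes at most 62.5 mm and 10.7 degrees, less where a joint would pass 70% of its speed; a pose out of reach is approached as far as the arm can. A call with a gripper value outside its range is refused whole. The fingers move at their own pace and stop on an object; the grip force is fixed at half the most. Time passes only in rows, so rows that do not move let the fingers close. It gives the time, the measured TCP pose, the force and the opening at its end, in the units of the state.
- ctrl.get_obs(): the state, without advancing time (a new reading comes with each control period).
- ctrl.camera(name): name is "scene" or "top" or "wrist"; returns a dict with "img" (420x560x3 uint8, red, green, blue), "K" (3x3 intrinsics, pixels), "eye" and "orientation" of the camera in the world. Camera axes: x right, y up, looking along -z (the intrinsics and any distortion apply to the point x, -y, -z); pixel columns grow to the right and rows downward; lengths in m; the calibration is good to about 2 mm. A picture is of the moment at which its call begins. There is no depth.
- ctrl.hand_in(): hands the job in, once; it reports no verdict.
The state is a dict: "time_s": time; "q": joint angles; "dq": joint speeds; "joint_efforts": joint torques, N m; "eef_pos": TCP position; "eef_rot": TCP orientation; "wrist_force": force on the tool from outside, world axes, zero at the start; "torque": the same for the moment, N m; "opening": opening from 0.0 (shut) to 1.0 (fully open).
Only numpy, scipy, OpenCV 4.12 (cv2) and the standard library are available. Lean on these libraries where they do the work, as an engineer would, in place of code of your own. Each camera call takes 0.05 s, during which the arm holds its last target.

## Task

Lift the taper gauge out of its holder and slide its blade, upright, down into the middle of the gap between the two plates of the clamp until it drags snugly: touching both plates, with the sprung plate pushed back a little (about 2 mm) but well short of its 6 mm stop. Finish while still holding the gauge at that depth, with the gripper itself not touching the clamp, and leave the small bottle and the open dish where they stand.

Things in the scene. Friction and masses are not known exactly. Their poses are not given: they have to be found in the camera images.
- gauge_grip (a point): Centre of the black handle of the taper gauge. The handle is an upright block 36 x 18 mm and 46 mm high with grooved broad faces; this point is 24 mm above its underside. Axes: z up along the gauge (blade points to -z), y across the 18 mm thickness (grip across it), x along the 36 mm width. The gauge weighs about 120 g and starts upright in the holder, its shoulder resting on the holder's top.
- gauge: The taper gauge; its origin is in the plane of the handle's underside (shoulder), on the centre line, axes as gauge_grip. A shoulder plate 38 x 20 x 3 mm is the lowest part of the handle. Below it hangs the steel blade, 80 mm long, 25 mm wide along x, a wedge in y: 2 mm thick 2 mm above the tip (its last 2 mm are chamfered) growing evenly to 10 mm at the shoulder, 1 mm per 10 mm of length.
- gauge_tip (a point): Centre of the tip of the gauge's blade, 80 mm below the shoulder and 104 mm below gauge_grip.
- holder: Fixed white upright holder, 60 x 44 mm and 98 mm high on a 90 x 70 mm foot, with a 31 x 16 mm slot from above in which the blade hangs; origin at the centre of its underside, z up, x along the long side of the slot.
- holder_top (a point): Centre of the slot's mouth on the top face of the holder, 98 mm above its underside.
- clamp: Grey clamp; origin: centre of the underside of its fixed base (100 x 150 x 12 mm), z up. Two parallel aluminium plates, each 64 mm wide along x, 8 mm thick, rise to 104 mm, tops fully rounded (radius 4 mm), gap between them along y, open upward, 80 mm deep: +y plate sprung, -y plate set by a screw. Brackets at the y ends rise to 72 mm. All this floats on rails up to 6 mm along y (0.3 N per mm).
- gap_mouth (a point): Nominal middle of the gap at the height of the plates' tops: 104 mm above the clamp's underside, on x = 0 of the clamp, 2.5 mm to the -y side of the sprung plate's resting face. Axes as the clamp: y across the gap, x along it. The true middle is within 0.5 mm of it.
- set_plate: The rigid -y plate of the clamp, with its thumb screw, set before the start (gap 4 to 6 mm, never the same); it floats with the rest of the head, so that a blade a little off centre finds the middle by itself. Its origin lies in the plane of its gap face at the level of the clamp's underside, axes as the clamp: at the start its distance in -y from the clamp's origin is the gap width.
- spring_plate (a joint): How far the sprung +y plate has been pushed back from rest, m: 0 at rest (its gap face then on y = 0 of the clamp), 0.006 at its stop. The spring presses the plate to -y with 1 N at rest and 2 N more per mm, so the drag on the blade (friction about 0.6 on either face) grows with depth, roughly 6 to 7 N along the blade at 2 mm.
- bottle_amber: Bystander: small brown bottle with black cap, 50 mm wide, 86 mm high, origin at the centre of its underside.
- dish_open: Bystander: low round open dish, 62 mm wide, 23 mm high, origin at the centre of its underside.
- side_pane_left: Clear glass pane, hard to see, standing upright along the left end of the worktop: 5 mm thick, 490 mm high, from x = 0.395 to 0.865 at y = 0.488. Keep arm and gripper to one side of it, or pass in front of the worktop's front edge.
Things that resemble listed ones, but are neither listed nor needed, are in the scene too. What is shaped like the holder but orange is not meant.

How it is judged:
On the way, in this order (a step that is already met when the one before it is completed fails the run):
1. the gripper holds the gauge with its blade drawn clear of the holder (z of gauge_tip in the frame of holder_top above 0.004 m and contact force between the fingers and gauge above 1 N), for 0.1 s.
2. the held blade has entered the gap from above by 5 mm or more (z of gauge_tip in the frame of gap_mouth below -0.005 m and x of gauge_tip in the frame of clamp between -0.02 and 0.02 m and horizontal distance between gauge_tip and gap_mouth below 0.022 m and contact force between the fingers and gauge above 1 N), for 0.1 s.
At the end, for the whole second after the job is handed in: Gauge held, at rest, upright (0.12 rad) and square to the gap (0.2 rad); tip 15 mm or more below the mouth, within 18 mm of its middle, clear of the base; it presses the set plate and holds the sprung one back 0.8 to 4.5 mm; arm and fingers off the clamp; bottle, dish within 30 mm of their places (contact force between the fingers and gauge above 1 N and angle between the z axis of gauge and the z axis of clamp, either way round below 0.12 rad and angle between the y axis of gauge and the y axis of clamp, either way round below 0.2 rad and value of joint spring_plate between 0.0008 and 0.0045 m and contact force between gauge and set_plate above 0.5 N and z of gauge_tip in the frame of gap_mouth below -0.015 m and height (world z) of gauge_tip above 0.016 m and x of gauge_tip in the frame of clamp between -0.018 and 0.018 m and horizontal distance between gauge_tip and gap_mouth below 0.02 m and contact force between each of the arm, the fingers and clamp below 0.5 N and linear speed of gauge below 0.01 m/s and distance of each of bottle_amber, dish_open from where it was at the start of the episode below 0.03 m); the arm keeps its last pose, push and grip.
It fails at once if the sprung plate is forced to (nearly) its stop (value of joint spring_plate above 0.0055 m).
It fails at once if the bottle or the dish is shifted by more than 30 mm (distance of any of bottle_amber, dish_open from where it was at the start of the episode above 0.03 m).
It also fails if it takes over 45 s, if anything falls off the work surface, if the arm or the gripper's body presses on something with over 40 N, if the wrist force passes 120 N, or if a joint passes its speed limit or range.

## Working session

There is one attempt and no reset: what is moved stays moved. The work goes in short steps, Python scripts to look and compute and a tool call to move; the robot and the scene stay as the last step left them, time stands still between calls to the robot, and variables do not carry over. Pictures are saved under pics/ and viewed, and the job is handed in when it is done.

Besides the shell and the picture viewer there is one more tool, called after "Request:" as a command line: name --argument value ..., lists and objects as JSON in quotes. apply_moves: Moves the arm, as the interface text tells. Its arguments: {"type":"object","properties":{"plan":{"type":"array","items":{"type":"object","properties":{"translation":{"type":"array","items":{"type":"number"}},"angular":{"type":"array","items":{"type":"number"}},"hand":{"type":"number"}}}}},"required":["plan"]}

```bash
mkdir -p pics; ls; python3 - <<'E'
from bench import ctrl
import cv2,json,numpy as np
o=ctrl.get_obs();print(o)
for n in ("scene","top","wrist"):
    c=ctrl.camera(n);cv2.imwrite(f"pics/{n}0.png",c["img"][:,:,::-1]);print(n,c["K"],c["eye"],c["orientation"],c.keys())
E
```

```text
pics
{'time_s': 0.0, 'q': array([ 9.52676962e-01,  1.81561016e-01,  1.60798023e+00,  1.57419609e-05,
        1.35378123e+00, -2.06295127e-01]), 'dq': array([-0.00012119, -0.00112345,  0.00041578, -0.00043715, -0.00196829,
        0.00169297]), 'joint_efforts': array([-3.74062347e-04, -4.44858599e+01, -3.51343775e+01, -3.08111987e-05,
        8.75675498e-03,  1.23058931e-05]), 'eef_pos': array([0.22982299, 0.52649151, 0.23038633]), 'eef_rot': array([-3.53552616e-04,  2.04461684e-01,  9.78874186e-01, -7.89385748e-04]), 'wrist_force': array([ 0.87569209,  0.67431518, -0.03489559]), 'torque': array([ 0.02310187, -0.04183561,  0.01803188]), 'opening': 0.9984127302924739}
scene [[467.51549344   0.         279.17189302]
 [  0.         467.51549344 203.11163845]
 [  0.           0.           1.        ]] [ 0.49101036 -1.12211657  0.73955084] [ 0.85938962  0.51123984 -0.00907084  0.00101686] dict_keys(['img', 'K', 'eye', 'orientation'])
top [[523.13002746   0.         284.21858243]
 [  0.         523.13002746 209.59887632]
 [  0.           0.           1.        ]] [0.41752883 0.12132206 1.63607133] [-0.69809773 -0.01938476  0.02607637  0.71526485] dict_keys(['img', 'K', 'eye', 'orientation'])
wrist [[314.96594122   0.         275.89378624]
 [  0.         314.96594122 204.7527105 ]
 [  0.           0.           1.        ]] [0.16102071 0.55591636 0.37176038] [ 0.82726516 -0.12641519 -0.08182825  0.54125381] dict_keys(['img', 'K', 'eye', 'orientation'])
```

View pics/scene0.png

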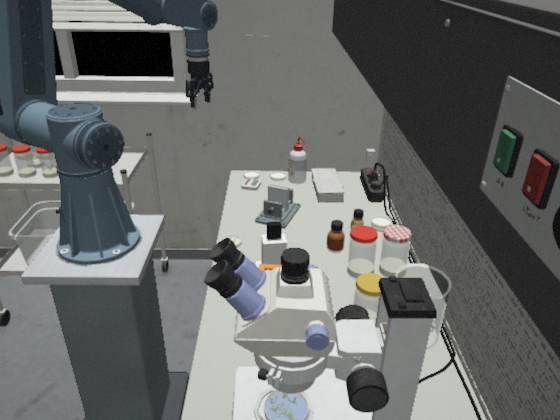

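View pics/top0.png

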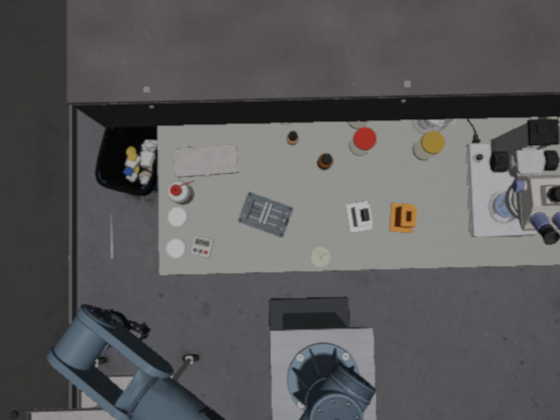

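View pics/wrist0.png

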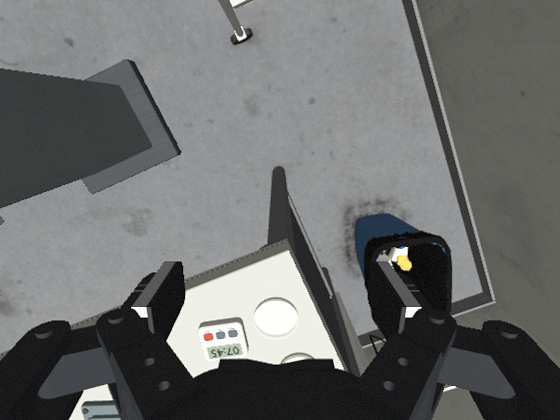

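The gauge candidates in the top view are the black handle in the white holder at (362,215) and the orange holder at (404,217), which is excluded. The only clamp is at (266,214). The amber bottles are at (326,161) and (293,138). Dish candidates are (321,257), (177,217) and (176,248). I'll check with close crops.

```bash
python3 - <<'E'
import cv2,numpy as np
t=cv2.imread("pics/top0.png");s=cv2.imread("pics/scene0.png")
a=cv2.resize(t[180:275,225:435],None,fx=3.8,fy=3.8,interpolation=cv2.INTER_CUBIC)
cv2.imwrite("pics/topc.png",a)
b=cv2.resize(s[170:280,215:355],None,fx=5,fy=5,interpolation=cv2.INTER_CUBIC)
cv2.imwrite("pics/scenec.png",b)
E
```

```text
(no output)
```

View pics/topc.png

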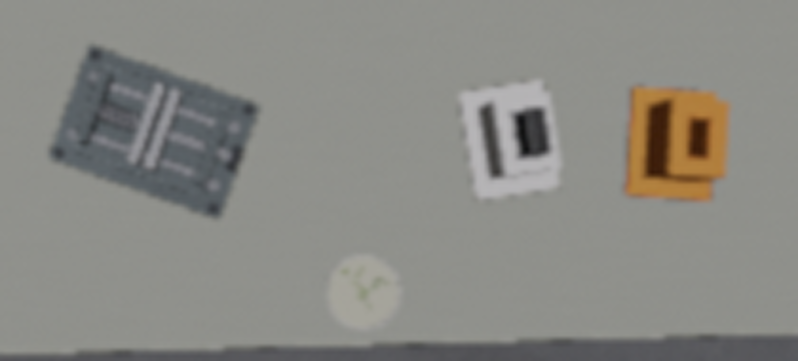

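View pics/scenec.png

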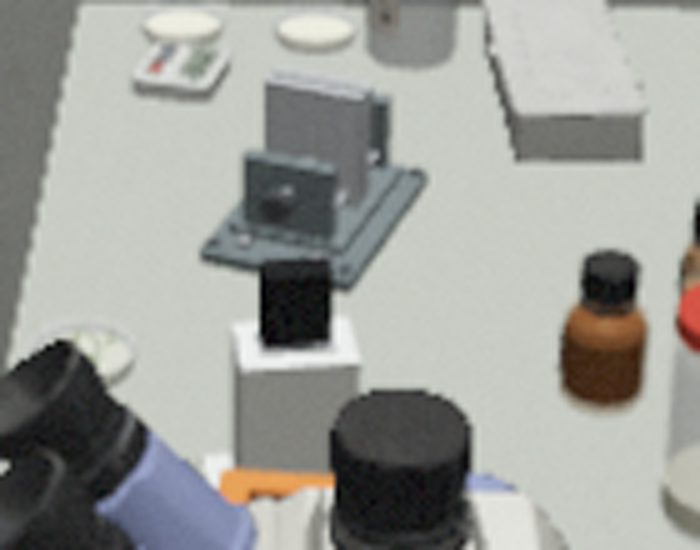

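```bash
cat > h.py <<'E'
import cv2,numpy as np
from scipy.spatial.transform import Rotation as R
def Rq(q): return R.from_quat([q[1],q[2],q[3],q[0]])
def ray(c,uv):
    uv=np.atleast_2d(uv).astype(float);K=c["K"]
    d=np.c_[(uv[:,0]-K[0,2])/K[0,0],-(uv[:,1]-K[1,2])/K[1,1],-np.ones(len(uv))]
    return Rq(c["orientation"]).apply(d)
def plane(c,uv,z):
    d=ray(c,uv);e=np.array(c["eye"]);return e+d*((z-e[2])/d[:,2])[:,None]
def proj(c,P):
    p=Rq(c["orientation"]).inv().apply(np.atleast_2d(P)-np.array(c["eye"]));K=c["K"]
    return np.c_[K[0,2]+K[0,0]*p[:,0]/-p[:,2],K[1,2]+K[1,1]*p[:,1]/p[:,2]]
E
python3 - <<'E'
from h import *
from bench import ctrl
c=ctrl.camera("top");g=c["img"]
print(Rq(ctrl.get_obs()["eef_rot"]).as_matrix().round(3))
def f(p): return [225+p[0]/3.8-.37,180+p[1]/3.8-.37]
print("orient",Rq(c["orientation"]).as_matrix().round(3))
# handle: dark pixels
hsv=cv2.cvtColor(g,cv2.COLOR_RGB2GRAY)
m=np.zeros_like(hsv);m[200:232,356:374]=(hsv[200:232,356:374]<50)*255
ys,xs=np.nonzero(m);r=cv2.minAreaRect(np.c_[xs,ys].astype(np.float32));print(r,len(xs))
print("handle c",plane(c,[[xs.mean(),ys.mean()]],.144))
b=cv2.boxPoints(r);print(plane(c,b,.144).round(4))
# plates ends from crop
P=plane(c,[f(p) for p in [(157,84),(134,164),(175,88),(152,168)]],.104);print("plates",P.round(4))
# base corners
B=plane(c,[f(p) for p in [(95,45),(257,105),(218,217),(51,155)]],.012);print("base",B.round(4),B.mean(0))
print("dish",plane(c,[[320.6,256.6]],.02))
print("holder foot",plane(c,[f(p) for p in [(460,93),(477,199),(560,185)]],.01))
E
```

```text
[[-0.916  0.4   -0.001]
 [ 0.4    0.916 -0.001]
 [ 0.    -0.001 -1.   ]]
orient [[-0.025  0.998 -0.064]
 [-1.    -0.024  0.01 ]
 [ 0.009  0.064  0.998]]
((363.03662109375, 215.1707305908203), (9.370426177978516, 5.15373420715332), 51.34019470214844) 26
handle c [[ 0.49264987 -0.11909432  0.144     ]]
[[ 0.4983 -0.105   0.144 ]
 [ 0.5072 -0.1169  0.144 ]
 [ 0.4858 -0.1329  0.144 ]
 [ 0.4769 -0.1211  0.144 ]]
plates [[0.5404 0.1587 0.104 ]
 [0.479  0.1778 0.104 ]
 [0.537  0.1449 0.104 ]
 [0.4756 0.164  0.104 ]]
base [[0.5811 0.211  0.012 ]
 [0.5286 0.0795 0.012 ]
 [0.4378 0.1136 0.012 ]
 [0.4917 0.2488 0.012 ]] [0.50979612 0.16321918 0.012     ]
dish [[ 0.37369938 -0.00371358  0.02      ]]
holder foot [[ 0.5346148  -0.08751709  0.01      ]
 [ 0.44733894 -0.09864443  0.01      ]
 [ 0.45713244 -0.1670546   0.01      ]]
```

Request:
apply_moves --plan '[{"translation": [-0.034, -0.025, -0.005], "angular": [0, 0, 0], "hand": 0.085}, {"translation": [-0.034, -0.025, -0.005], "angular": [0, 0, 0], "hand": 0.085}, {"translation": [-0.034, -0.025, -0.005], "angular": [0, 0, 0], "hand": 0.085}, {"translation": [-0.034, -0.025, -0.005], "angular": [0, 0, 0], "hand": 0.085}, {"translation": [-0.034, -0.025, -0.005], "angular": [0, 0, 0], "hand": 0.085}, {"translation": [-0.034, -0.025, -0.005], "angular": [0, 0, 0], "hand": 0.085}, {"translation": [-0.034, -0.025, -0.005], "angular": [0, 0, 0], "hand": 0.085}, {"translation": [-0.034, -0.025, -0.005], "angular": [0, 0, 0], "hand": 0.085}, {"translation": [-0.034, -0.025, -0.005], "angular": [0, 0, 0], "hand": 0.085}, {"translation": [-0.034, -0.025, -0.005], "angular": [0, 0, 0], "hand": 0.085}]'

```text
time_s: 1.45
eef_pos: [0.4421, 0.1605, 0.2814]
eef_rot: [0.0, 0.204, 0.979, 0.0]
wrist_force: [0.2, 0.0, 0.5]
opening: 0.995
```

```bash
python3 - <<'E'
from h import *
from bench import ctrl
c=ctrl.camera("wrist");cv2.imwrite("pics/w1.png",c["img"][:,:,::-1]);np.save("w1.npy",c,allow_pickle=True)
o=ctrl.get_obs();print(o["time_s"],o["eef_pos"],o["q"],o["eef_rot"]);print(plane(c,[[280,200]],.104))
E
```

```text
1.5 [0.44470761 0.15682217 0.28216442] [ 0.08866874 -0.10040468  1.79490678 -0.00307845  1.44473104 -1.0674548 ] [ 0.00157394  0.20566606  0.97862033 -0.00111668]
[[0.46126535 0.15593263 0.104     ]]
```

View pics/w1.png

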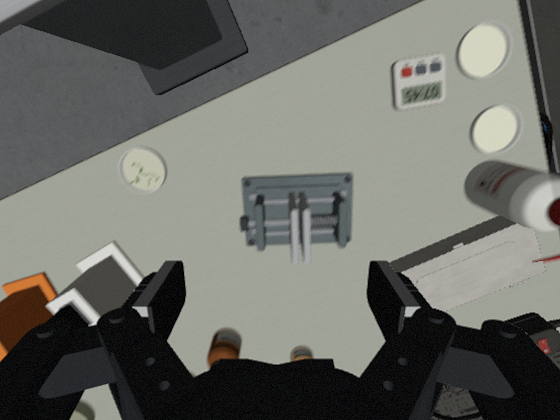

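The clamp shows at about (298,215), with the screw on the image left (the -y end) and the plate pair running from about (297,195) to (301,260). I'll zoom in.

```bash
python3 - <<'E'
from h import *
g=cv2.imread("pics/w1.png")[165:275,230:365]
cv2.imwrite("pics/w1c.png",cv2.resize(g,None,fx=5.4,fy=5.4,interpolation=cv2.INTER_CUBIC))
E
```

```text
(no output)
```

View pics/w1c.png

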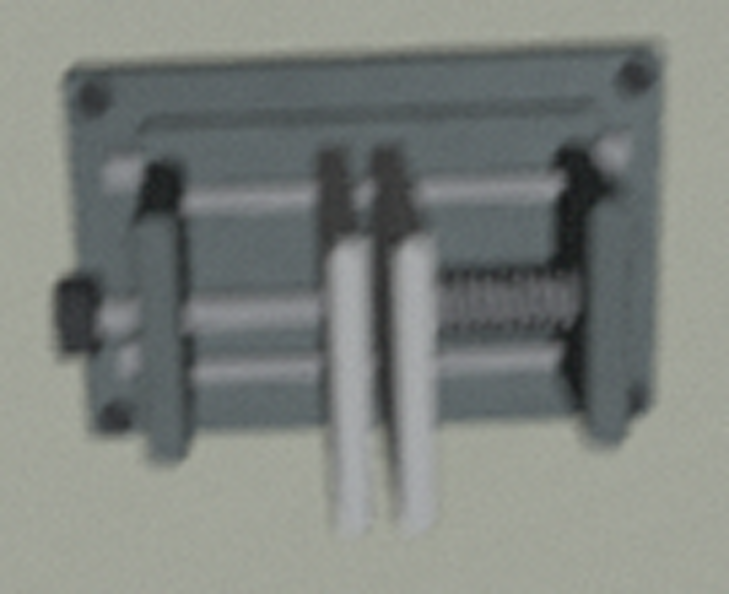

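```bash
python3 - <<'E'
from h import *
c=np.load("w1.npy",allow_pickle=True).item()
f=lambda p:[230+(p[0]+.5)/5.4-.5,165+(p[1]+.5)/5.4-.5]
P=plane(c,[f(p) for p in [(381,238),(382,530),(348,238),(350,530),(415,236),(417,530)]],.104);print(P.round(4))
d=P[1]-P[0];print("yaw",np.degrees(np.arctan2(d[1],d[0])),np.linalg.norm(d),(P[0]+P[1])/2)
B=plane(c,[f(p) for p in [(68,70),(660,45),(650,405),(92,432)]],.012);print(B.round(4),B.mean(0))
for a,b in((0,1),(3,2),(0,3),(1,2)):
  d=B[b]-B[a];print(np.degrees(np.arctan2(d[1],d[0])),np.linalg.norm(d))
E
```

```text
[[0.4787 0.1718 0.104 ]
 [0.538  0.1477 0.104 ]
 [0.4761 0.1658 0.104 ]
 [0.5353 0.1416 0.104 ]
 [0.481  0.1781 0.104 ]
 [0.5409 0.1543 0.104 ]]
yaw -22.123131701208436 0.06398535456681738 [0.50832212 0.15970821 0.104     ]
[[0.438  0.1125 0.012 ]
 [0.4905 0.2482 0.012 ]
 [0.58   0.2137 0.012 ]
 [0.5284 0.0764 0.012 ]] [0.50921921 0.16269311 0.012     ]
68.83601285337815 0.14551395944262957
69.38643422210936 0.1466287323490024
-21.729810905242882 0.09731121229994208
-21.07614356663867 0.09589798842805619
```

Request:
apply_moves --plan '[{"translation": [-0.015, -0.0375, 0], "angular": [0, 0, 0], "hand": 0.085}, {"translation": [-0.015, -0.0375, 0], "angular": [0, 0, 0], "hand": 0.085}, {"translation": [-0.015, -0.0375, 0], "angular": [0, 0, 0], "hand": 0.085}, {"translation": [-0.015, -0.0375, 0], "angular": [0, 0, 0], "hand": 0.085}, {"translation": [-0.015, -0.0375, 0], "angular": [0, 0, 0], "hand": 0.085}, {"translation": [-0.015, -0.0375, 0], "angular": [0, 0, 0], "hand": 0.085}, {"translation": [-0.015, -0.0375, 0], "angular": [0, 0, -0.181], "hand": 0.085}, {"translation": [0, 0, 0], "angular": [0, 0, -0.182], "hand": 0.085}, {"translation": [0, 0, 0], "angular": [0, 0, -0.182], "hand": 0.085}, {"translation": [0, 0, 0], "angular": [0, 0, 0], "hand": 0.085}]'

```text
time_s: 2.75
eef_pos: [0.4327, -0.1208, 0.2811]
eef_rot: [-0.0, -0.066, 0.998, 0.0]
wrist_force: [-0.4, -0.5, 0.1]
opening: 0.995
```

```bash
python3 - <<'E'
from h import *
from bench import ctrl
c=ctrl.camera("wrist");cv2.imwrite("pics/w2.png",c["img"][:,:,::-1]);np.save("w2.npy",c,allow_pickle=True)
o=ctrl.get_obs();print(o["time_s"],o["eef_pos"],o["q"]);M=Rq(o["eef_rot"]).as_matrix();print(M.round(3),np.degrees(np.arctan2(M[1,1],M[0,1])))
x,y=proj(c,[.4955,-.125,.144])[0].astype(int);print(x,y)
g=c["img"][:,:,::-1][max(y-70,0):y+70,max(x-80,0):x+80];print(max(x-80,0),max(y-70,0))
cv2.imwrite("pics/w2c.png",cv2.resize(g,None,fx=4,fy=4,interpolation=cv2.INTER_CUBIC))
E
```

```text
2.8 [ 0.43272778 -0.12067976  0.28116789] [-5.37266322e-01 -1.53506491e-01  1.84410755e+00 -3.73579332e-05
  1.45120097e+00 -2.23752330e+00]
[[-0.992 -0.129 -0.   ]
 [-0.129  0.992  0.   ]
 [ 0.     0.    -1.   ]] 97.4178040624838
264 254
184 184
```

View pics/w2.png

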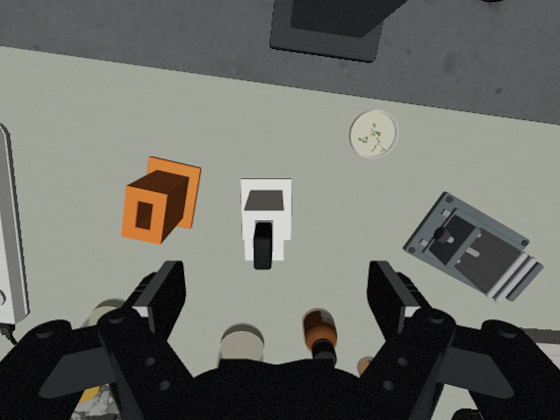

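View pics/w2c.png

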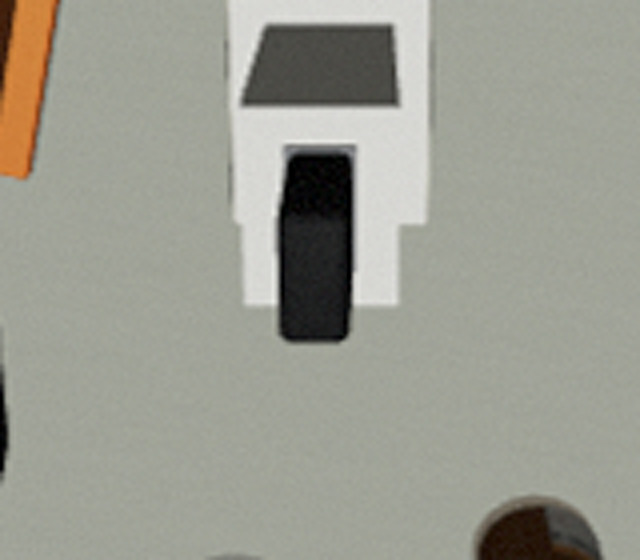

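The gauge, with its black handle in the white holder, is at (263,247). Its edges are nearly parallel to the image axes, so the yaw is right.

```bash
python3 - <<'E'
from h import *
c=np.load("w2.npy",allow_pickle=True).item()
f=lambda p:[184+(p[0]+.5)/4-.5,184+(p[1]+.5)/4-.5]
P=plane(c,[f(p) for p in [(282,217),(354,217),(280,342),(349,342)]],.144);print(P.round(4),P.mean(0))
for a,b in((0,1),(2,3),(0,2),(1,3)):
  d=P[b]-P[a];print(np.degrees(np.arctan2(d[1],d[0])),np.linalg.norm(d))
H=plane(c,[f(p) for p in [(241,105),(400,105),(244,305),(399,305)]],.098);print(H.round(4),H.mean(0))
for a,b in((0,1),(2,3),(0,2),(1,3)):
  d=H[b]-H[a];print(np.degrees(np.arctan2(d[1],d[0])),np.linalg.norm(d))
M=np.array([[-.992,-.129,0],[-.129,.992,0],[0,0,-1]])
print(M.T@(P.mean(0)-[0.43273,-.12068,.28117]),M.T@(H.mean(0)-[0.43273,-.12068,.28117]))
E
```

```text
[[ 0.4798 -0.137   0.144 ]
 [ 0.4776 -0.1199  0.144 ]
 [ 0.5132 -0.1338  0.144 ]
 [ 0.5109 -0.1169  0.144 ]] [ 0.49537265 -0.12686163  0.144     ]
97.5004095276673 0.0172316170547441
97.50219134299867 0.017059391333319962
5.469458922368849 0.033491036417074516
5.175023179691954 0.0334970520908292
[[ 0.4687 -0.1524  0.098 ]
 [ 0.4631 -0.1097  0.098 ]
 [ 0.5284 -0.1456  0.098 ]
 [ 0.5226 -0.1017  0.098 ]] [ 0.49569003 -0.12734915  0.098     ]
97.49890715412549 0.04310503082915844
97.50165177429321 0.044220949976284486
6.576377020749868 0.06008221847769038
7.640605961669661 0.06007249594936716
[-0.06134408 -0.01421308  0.13717   ] [-0.06159603 -0.01473764  0.18317   ]
```

Request:
apply_moves --plan '[{"translation": [-0.031, -0.007, 0.01], "angular": [0, 0, 0], "hand": 0.06}, {"translation": [-0.0305, -0.0075, 0.02], "angular": [0, 0, 0], "hand": 0.06}, {"translation": [0, 0, 0.04], "angular": [0, 0, 0], "hand": 0.06}, {"translation": [0, 0, 0.04], "angular": [0, 0, 0], "hand": 0.06}, {"translation": [0, 0, 0.03], "angular": [0, 0, 0], "hand": 0.06}, {"translation": [0, 0, 0.025], "angular": [0, 0, 0], "hand": 0.06}, {"translation": [0, 0, 0.013], "angular": [0, 0, 0], "hand": 0.06}, {"translation": [0, 0, 0], "angular": [0, 0, 0], "hand": 0.06}, {"translation": [0, 0, 0], "angular": [0, 0, 0], "hand": 0.06}]'

```text
time_s: 3.92
eef_pos: [0.4965, -0.1274, 0.1044]
eef_rot: [0.001, -0.066, 0.998, -0.0]
wrist_force: [-0.7, 0.3, 0.4]
opening: 0.702
```

```bash
python3 - <<'E'
from h import *
from bench import ctrl
c=ctrl.camera("wrist");cv2.imwrite("pics/w3.png",c["img"][:,:,::-1])
o=ctrl.get_obs();print(o["time_s"],o["eef_pos"],o["wrist_force"],o["opening"])
E
```

```text
3.975 [ 0.49657004 -0.12740142  0.10451826] [-0.52336023 -0.06307351  0.3597846 ] 0.7037179762591151
```

View pics/w3.png

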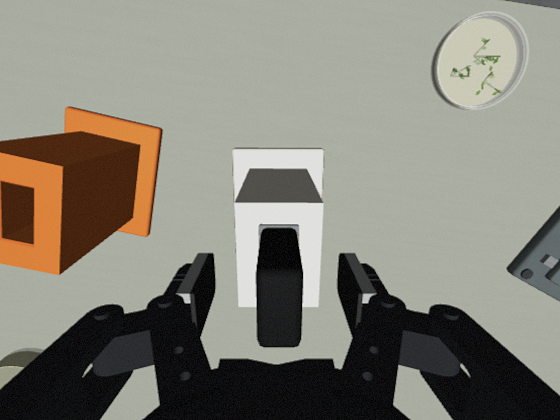

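The handle (columns 257–302) sits centred between the pads (214 and 339). I'll close on it now and then lift.

Request:
apply_moves --plan '[{"translation": [0, 0, 0], "angular": [0, 0, 0], "hand": 0.0}, {"translation": [0, 0, 0], "angular": [0, 0, 0], "hand": 0.0}, {"translation": [0, 0, 0], "angular": [0, 0, 0], "hand": 0.0}, {"translation": [0, 0, 0], "angular": [0, 0, 0], "hand": 0.0}, {"translation": [0, 0, 0], "angular": [0, 0, 0], "hand": 0.0}, {"translation": [0, 0, 0], "angular": [0, 0, 0], "hand": 0.0}]'

```text
time_s: 4.72
eef_pos: [0.496, -0.1272, 0.1038]
eef_rot: [0.0, -0.067, 0.998, -0.0]
wrist_force: [-1.6, 0.5, 4.3]
opening: 0.204
```

```bash
python3 - <<'E'
from h import *
from bench import ctrl
c=ctrl.camera("wrist");cv2.imwrite("pics/w4.png",c["img"][:,:,::-1])
o=ctrl.get_obs();print(o["time_s"],o["eef_pos"],o["wrist_force"],o["torque"],o["opening"])
E
```

```text
4.775 [ 0.4960398  -0.12718256  0.10383895] [-0.74535809  0.84827032  5.66523163] [0.08515451 0.1822127  0.03575236] 0.2025883021771457
```

View pics/w4.png

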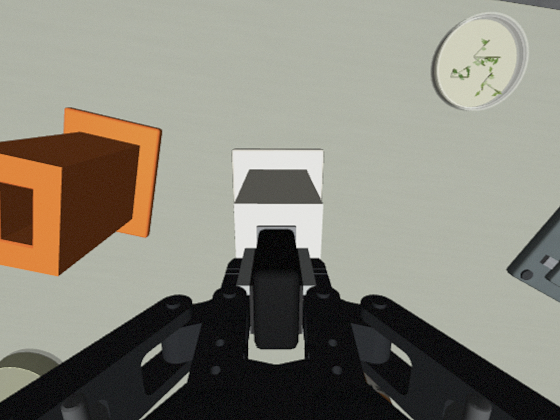

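Request:
apply_moves --plan '[{"translation": [0, 0, -0.005], "angular": [0, 0, 0], "hand": 0.0}, {"translation": [0, 0, -0.01], "angular": [0, 0, 0], "hand": 0.0}, {"translation": [0, 0, -0.02], "angular": [0, 0, 0], "hand": 0.0}, {"translation": [0, 0, -0.025], "angular": [0, 0, 0], "hand": 0.0}, {"translation": [0, 0, -0.025], "angular": [0, 0, 0], "hand": 0.0}, {"translation": [0, 0, -0.025], "angular": [0, 0, 0], "hand": 0.0}, {"translation": [0, 0, -0.02], "angular": [0, 0, 0], "hand": 0.0}, {"translation": [0, 0, -0.01], "angular": [0, 0, 0], "hand": 0.0}, {"translation": [0, 0, 0], "angular": [0, 0, 0], "hand": 0.0}, {"translation": [0, 0, 0], "angular": [0, 0, 0], "hand": 0.0}]'

```text
time_s: 6.02
eef_pos: [0.4952, -0.1268, 0.2423]
eef_rot: [-0.001, -0.067, 0.998, 0.0]
wrist_force: [-0.2, 0.5, -0.6]
opening: 0.206
```

```bash
python3 - <<'E'
from h import *
from bench import ctrl
o=ctrl.get_obs();print(o["time_s"],o["eef_pos"],o["wrist_force"],o["torque"],o["opening"])
for n in ("wrist","scene"):
  c=ctrl.camera(n);np.save(n[0]+"5.npy",c,allow_pickle=True);cv2.imwrite(f"pics/{n[0]}5.png",c["img"][:,:,::-1])
b=cv2.resize(c["img"][150:290,215:355,::-1],None,fx=4,fy=4,interpolation=cv2.INTER_CUBIC)
cv2.imwrite("pics/s5c.png",b)
E
```

```text
6.025 [ 0.4951533  -0.12675611  0.24231376] [-0.16978812  0.4982661  -0.63495205] [-4.32236442e-02  2.71435405e-02  5.57715178e-05] 0.2061557348787831
```

View pics/w5.png

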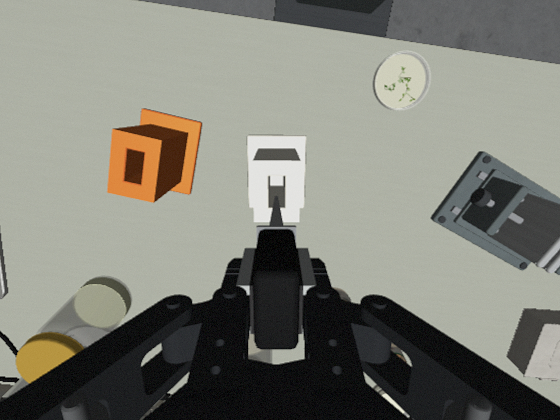

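View pics/s5c.png

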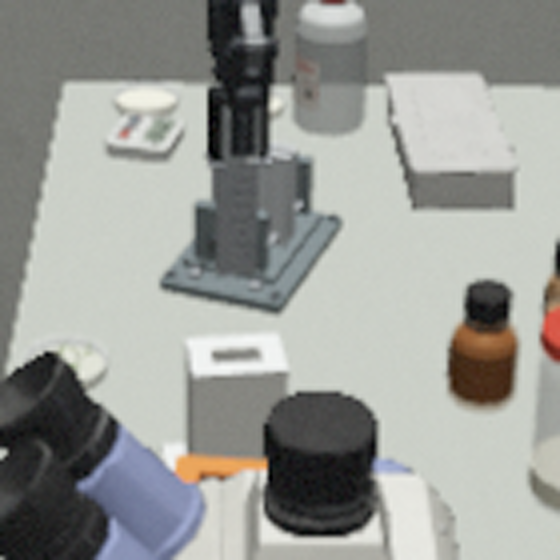

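Request:
apply_moves --plan '[{"translation": [-0.003, 0.018, 0], "angular": [0, 0, 0], "hand": 0.0}, {"translation": [-0.007, 0.04, 0], "angular": [0, 0, 0], "hand": 0.0}, {"translation": [-0.008, 0.046, 0], "angular": [0, 0, 0], "hand": 0.0}, {"translation": [-0.008, 0.046, 0], "angular": [0, 0, 0], "hand": 0.0}, {"translation": [-0.008, 0.046, 0], "angular": [0, 0, 0], "hand": 0.0}, {"translation": [-0.008, 0.046, 0], "angular": [0, 0, 0], "hand": 0.0}, {"translation": [-0.008, 0.0405, 0], "angular": [0, 0, 0.168], "hand": 0.0}, {"translation": [0, 0, 0], "angular": [0, 0, 0.168], "hand": 0.0}, {"translation": [0, 0, 0], "angular": [0, 0, 0.168], "hand": 0.0}, {"translation": [0, 0, 0], "angular": [0, 0, 0], "hand": 0.0}]'

```text
time_s: 7.38
eef_pos: [0.507, 0.1606, 0.2429]
eef_rot: [-0.0, 0.183, 0.983, -0.0]
wrist_force: [-0.0, -0.2, -1.4]
opening: 0.206
```

```bash
python3 - <<'E'
from h import *
from bench import ctrl
o=ctrl.get_obs();M=Rq(o["eef_rot"]).as_matrix();print(o["time_s"],o["eef_pos"],o["wrist_force"],o["opening"],np.degrees(np.arctan2(M[1,1],M[0,1])),M[:,2])
for n in ("wrist","scene","top"):
  c=ctrl.camera(n);np.save(n[0]+"6.npy",c,allow_pickle=True);cv2.imwrite(f"pics/{n[0]}6.png",c["img"][:,:,::-1])
  if n=="scene": cv2.imwrite("pics/s6c.png",cv2.resize(c["img"][130:240,230:330,::-1],None,fx=5,fy=5,interpolation=cv2.INTER_CUBIC))
  if n=="wrist": cv2.imwrite("pics/w6c.png",cv2.resize(c["img"][150:300,190:370,::-1],None,fx=4,fy=4,interpolation=cv2.INTER_CUBIC))
E
```

```text
7.375 [0.50701786 0.16061379 0.24288871] [-0.04592114 -0.18275126 -1.40910968] 0.206276437194044 68.89397373752593 [-9.21920363e-04  1.63709353e-04 -9.99999562e-01]
```

View pics/w6c.png

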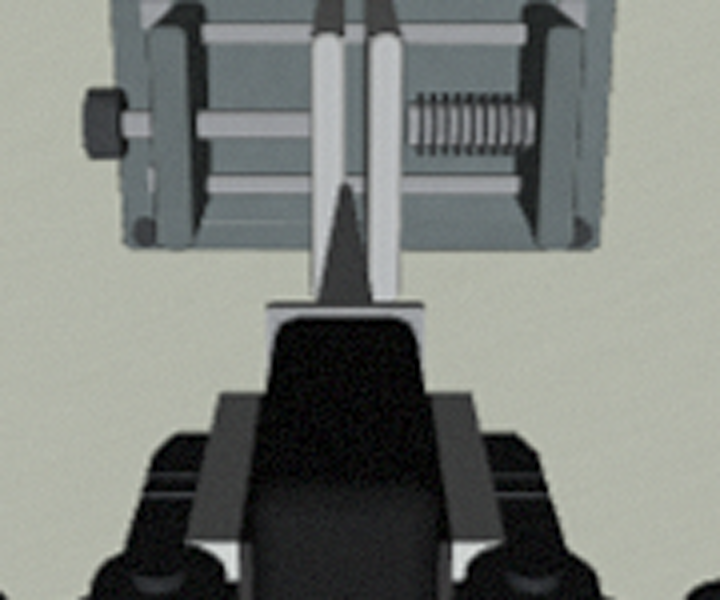

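View pics/s6c.png

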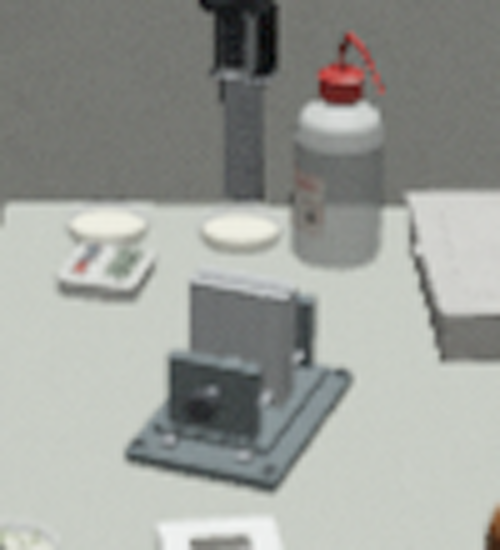

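```bash
python3 - <<'E'
from h import *
c=np.load("w6.npy",allow_pickle=True).item()
f=lambda p:[190+(p[0]+.5)/4-.5,150+(p[1]+.5)/4-.5]
M=np.array([[-np.sin(np.radians(68.9)),np.cos(np.radians(68.9)),0],[np.cos(np.radians(68.9)),np.sin(np.radians(68.9)),0],[0,0,-1]])
T=np.array([0.50702,.16061,.24289])
g=c["img"]
for r in (45,75,150,220):
  row=g[int(150+r/4),260:295].astype(int).sum(1)//3;print(r,row)
for nm,p,z in (("gap far",(356.5,36),.104),("gap mid",(356.5,150),.104),("tip",(346,185),.157),("shoulder L",(268,304),.2371),("R",(424,304),.2371)):
  P=plane(c,[f(p)],z)[0];print(nm,P.round(4),(M.T@(P-T)).round(4))
E
```

```text
45 [115 117 115 115 116 115 115 109 154 184 189 186 186 189 182 159 128 114
 120 118 102  62 114 170 189 188 184 185 190 179 131 106 115 114 115]
75 [112 112 115 113 113 111 112 113 163 188 185 187 184 184 187 166 125 112
 113 115  97  65 125 177 188 184 184 187 189 183 131 105 113 115 112]
150 [118 114 115 115 114 114 115 109 157 186 186 182 185 189 186 164 126 108
 114 115  99  61 131 181 187 185 186 186 187 171 119 105 112 100  70]
220 [125 121 118 120 121 119 118 108 152 184 189 186 170 107  54  55  56  55
  56  76  86  75 139 184 188 184 184 185 188 171 128 108 111 113 110]
gap far [0.4791 0.1732 0.104 ] [0.0306 0.0017 0.1389]
gap mid [0.5035 0.1638 0.104 ] [0.0045 0.0017 0.1389]
tip [0.4965 0.1639 0.157 ] [ 0.011  -0.0007  0.0859]
shoulder L [0.4864 0.1573 0.2371] [ 0.0181 -0.0105  0.0058]
R [0.4934 0.1755 0.2371] [0.0181 0.009  0.0058]
```

The tip is at crop (346,185) and the gap middle at column about 356. With parallax removed, the tip needs about +2.4 mm in tool y. I'll shift it and descend to just above the mouth.

Request:
apply_moves --plan '[{"translation": [0, 0.0024, 0.005], "angular": [0, 0, 0], "hand": 0.0}, {"translation": [0, 0, 0.012], "angular": [0, 0, 0], "hand": 0.0}, {"translation": [0, 0, 0.012], "angular": [0, 0, 0], "hand": 0.0}, {"translation": [0, 0, 0.01], "angular": [0, 0, 0], "hand": 0.0}, {"translation": [0, 0, 0.006], "angular": [0, 0, 0], "hand": 0.0}, {"translation": [0, 0, 0], "angular": [0, 0, 0], "hand": 0.0}, {"translation": [0, 0, 0], "angular": [0, 0, 0], "hand": 0.0}]'

```text
time_s: 8.4
eef_pos: [0.5089, 0.1619, 0.1987]
eef_rot: [0.0, 0.184, 0.983, 0.0]
wrist_force: [0.6, 0.0, -1.9]
opening: 0.206
```

```bash
cat > look.py <<'E'
import sys
from h import *
from bench import ctrl
k=sys.argv[1]
o=ctrl.get_obs();M=Rq(o["eef_rot"]).as_matrix();print(o["time_s"],o["eef_pos"],o["wrist_force"],o["torque"],o["opening"],np.degrees(np.arctan2(M[1,1],M[0,1])),M[:,2])
for n in ("wrist","scene"):
  c=ctrl.camera(n);np.save(n[0]+k+".npy",c,allow_pickle=True)
  if n=="scene": cv2.imwrite(f"pics/s{k}c.png",cv2.resize(c["img"][130:240,230:330,::-1],None,fx=5,fy=5,interpolation=cv2.INTER_CUBIC))
  if n=="wrist": cv2.imwrite(f"pics/w{k}c.png",cv2.resize(c["img"][150:250,220:340,::-1],None,fx=6,fy=6,interpolation=cv2.INTER_CUBIC))
E
python3 look.py 7
```

```text
8.4 [0.50889803 0.16185753 0.19866604] [ 0.5745221   0.04612085 -1.92618777] [-0.00230467  0.04291236  0.02297133] 0.20575110213633693 68.75541203121908 [ 6.82934838e-04  3.95817915e-05 -9.99999766e-01]
```

View pics/w7c.png

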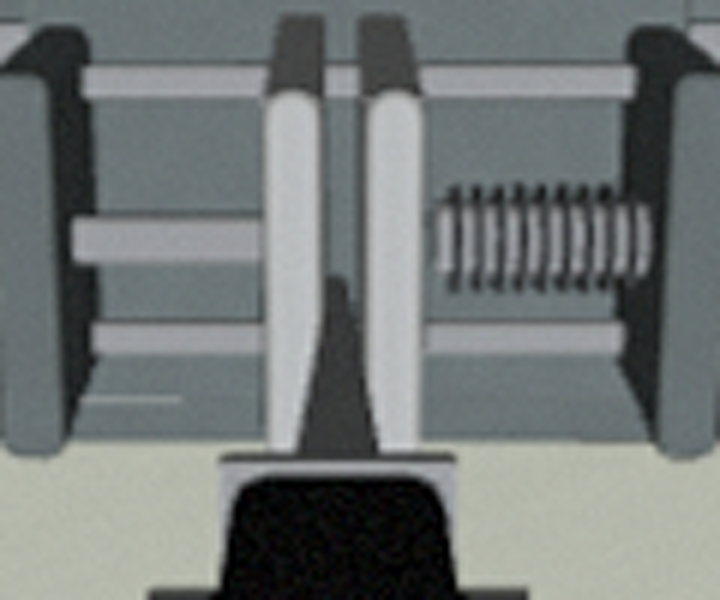

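View pics/s7c.png

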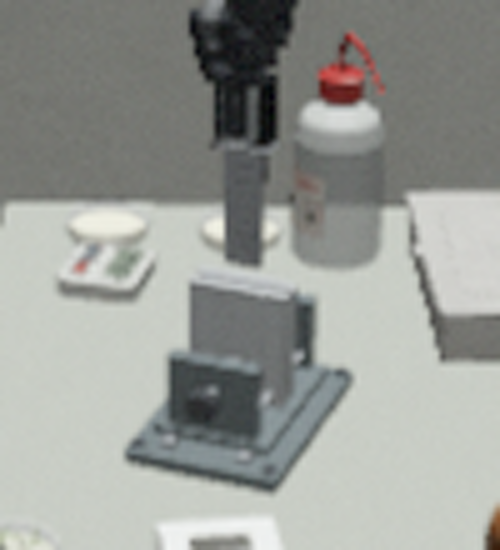

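Tip at crop column 338 and gap centre at 343.5, so I'll correct by +0.6 mm and enter slowly.

Request:
apply_moves --plan '[{"translation": [0, 0.0006, 0.002], "angular": [0, 0, 0], "hand": 0.0}, {"translation": [0, 0, 0.004], "angular": [0, 0, 0], "hand": 0.0}, {"translation": [0, 0, 0.004], "angular": [0, 0, 0], "hand": 0.0}, {"translation": [0, 0, 0.004], "angular": [0, 0, 0], "hand": 0.0}, {"translation": [0, 0, 0.004], "angular": [0, 0, 0], "hand": 0.0}, {"translation": [0, 0, 0], "angular": [0, 0, 0], "hand": 0.0}, {"translation": [0, 0, 0], "angular": [0, 0, 0], "hand": 0.0}]'

```text
time_s: 9.38
eef_pos: [0.5089, 0.1624, 0.1804]
eef_rot: [0.0, 0.184, 0.983, 0.0]
wrist_force: [-0.2, -1.0, -1.7]
opening: 0.204
```

```bash
python3 look.py 8
```

```text
9.375 [0.50889858 0.16240302 0.18035563] [-0.17025644 -1.03273712 -1.69469272] [ 0.01385289 -0.05328475  0.03233018] 0.2043482741309724 68.75460488857618 [ 1.35194790e-04 -1.25180944e-05 -9.99999991e-01]
```

View pics/w8c.png

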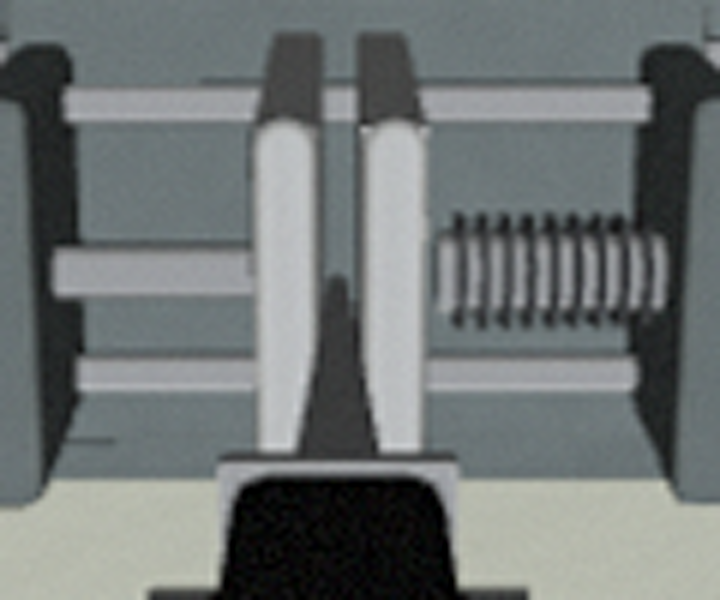

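View pics/s8c.png

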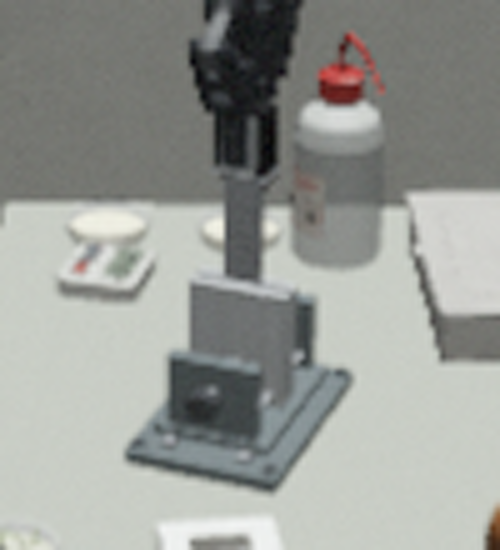

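The blade is in the gap by about 10 mm and centred (tip column 338, gap 316–362), with no contact force. I'll continue.

Request:
apply_moves --plan '[{"translation": [0, 0, 0.004], "angular": [0, 0, 0], "hand": 0.0}, {"translation": [0, 0, 0.004], "angular": [0, 0, 0], "hand": 0.0}, {"translation": [0, 0, 0.004], "angular": [0, 0, 0], "hand": 0.0}, {"translation": [0, 0, 0.004], "angular": [0, 0, 0], "hand": 0.0}, {"translation": [0, 0, 0.004], "angular": [0, 0, 0], "hand": 0.0}, {"translation": [0, 0, 0], "angular": [0, 0, 0], "hand": 0.0}, {"translation": [0, 0, 0], "angular": [0, 0, 0], "hand": 0.0}]'

```text
time_s: 10.35
eef_pos: [0.5089, 0.1624, 0.1604]
eef_rot: [0.0, 0.184, 0.983, 0.0]
wrist_force: [-0.1, -0.1, -0.4]
opening: 0.207
```

```bash
python3 look.py 9
```

```text
10.35 [0.5088804  0.16241959 0.16035064] [-0.12313482 -0.06285703 -0.39887654] [-0.01682841  0.00649282 -0.0214164 ] 0.2071306223618075 68.75555655012926 [ 7.76946097e-05  7.77746340e-07 -9.99999997e-01]
```

View pics/w9c.png

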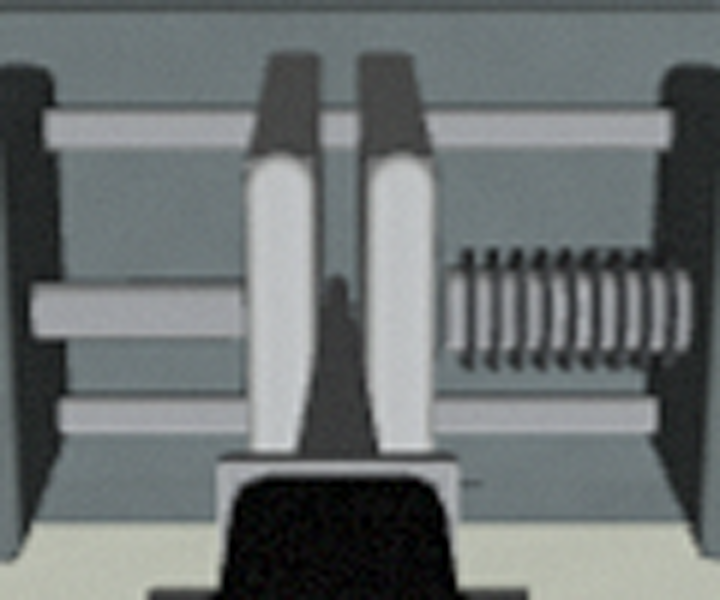

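```bash
python3 - <<'E'
from h import *
for k,s in (("7",[(264,150),(323,150),(363,150),(423,150)]),("8",[(256,220),(318,220),(361,220),(426,220)]),("9",[(246,230),(317,230),(365,230),(437,230)])):
  c=np.load(f"w{k}.npy",allow_pickle=True).item()
  f=lambda p:[220+(p[0]+.5)/6-.5,150+(p[1]+.5)/6-.5]
  P=plane(c,[f(p) for p in s],.101);a=np.radians(68.75);print((P[:,0]*np.cos(a)+P[:,1]*np.sin(a))*1000)
  g=c["img"];print(g[150+s[0][1]//6,256:300].astype(int).sum(1)//3)
E
```

```text
[324.95442243 332.54188237 337.68602193 345.40238116]
[111 116 114 115 115 116 116 111 157 186 190 187 184 190 190 191 177 116
  96 112 113 115 116  91  86 149 184 190 187 189 187 190 192 182 137 110
 115 114 118 117 113 116 120 117]
[325.09518354 332.54130041 337.70557167 345.51207318]
[114 114 115 113 113 102 134 178 193 191 189 189 191 191 194 178 130  87
 106 117 113 116 117  82 109 168 187 192 191 188 190 191 193 187 172 132
 115 115 121  86  42  72  99  69]
[324.87711695 332.64401681 337.89490989 345.77129674]
[118 114 116 115 111 147 183 193 192 188 190 192 191 195 192 172 109  77
 106 118 117 114 118  94  72 132 180 194 193 193 190 190 192 193 193 174
 129 109 117 116 120 119 120 118]
```

Request:
apply_moves --plan '[{"translation": [0, 0, 0.003], "angular": [0, 0, 0], "hand": 0.0}, {"translation": [0, 0, 0.003], "angular": [0, 0, 0], "hand": 0.0}, {"translation": [0, 0, 0.003], "angular": [0, 0, 0], "hand": 0.0}, {"translation": [0, 0, 0.003], "angular": [0, 0, 0], "hand": 0.0}, {"translation": [0, 0, 0], "angular": [0, 0, 0], "hand": 0.0}, {"translation": [0, 0, 0], "angular": [0, 0, 0], "hand": 0.0}]'

```text
time_s: 11.2
eef_pos: [0.5088, 0.1623, 0.148]
eef_rot: [0.0, 0.184, 0.983, -0.0]
wrist_force: [1.4, -0.9, -3.3]
opening: 0.202
```

```bash
python3 look.py 10
```

```text
11.2 [0.50882603 0.16228471 0.14803549] [ 1.39540444 -0.86187595 -3.28868968] [-0.13460066 -0.32382832 -0.04338862] 0.20241300984814972 68.75004593604002 [-3.18208888e-05 -1.99138672e-04 -9.99999980e-01]
```

View pics/w10c.png

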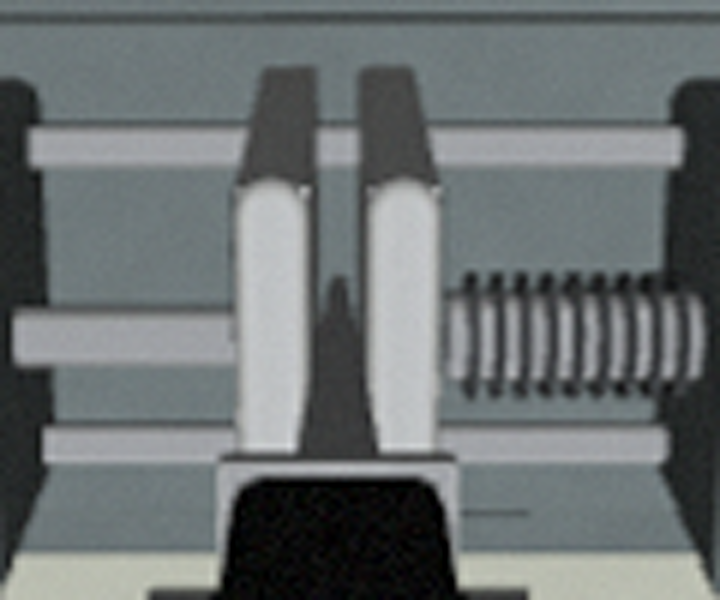

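```bash
cat > meas.py <<'E'
from h import *
from bench import ctrl
F=[];T=[]
a=np.radians(68.75)
for i in range(6):
  c=ctrl.camera("wrist");o=ctrl.get_obs();F.append(o["wrist_force"]);T.append(o["torque"])
print(o["time_s"],o["eef_pos"],np.mean(F,0).round(2),np.std(F,0).round(2),np.mean(T,0).round(3))
np.save("wm.npy",c,allow_pickle=True)
g=cv2.resize(c["img"][150:250,220:340,::-1],None,fx=6,fy=6,interpolation=cv2.INTER_CUBIC)
cv2.imwrite(f"pics/m{o['time_s']:.2f}.png",g)
# profile of plates averaged over rows just below mouth-far edge
for r in (186,192,198):
  p=c["img"][r-2:r+3].astype(float).mean((0,2));
  x=np.arange(245,315,.1);q=np.interp(x,np.arange(560),p);b=q>150
  e=x[1:][np.diff(b.astype(int))!=0]
  P=plane(c,[[v,r] for v in e],.102);print(r,e.round(1),((P[:,0]*np.cos(a)+P[:,1]*np.sin(a))*1000).round(2))
E
python3 meas.py
```

```text
11.6 [0.50876083 0.16239152 0.14825184] [ 1.29 -0.54 -3.03] [0.42 0.2  0.4 ] [-0.066 -0.245 -0.023]
186 [259.4 270.3 281.6 292.4] [324.75 331.42 338.34 344.95]
192 [259.4 270.4 281.5 292.5] [324.69 331.46 338.3  345.07]
198 [259.4 270.4 281.4 292.4] [324.63 331.44 338.26 345.07]
```

```bash
cat > pl.py <<'E'
from h import *
import sys
a=np.radians(68.75)
for k,rows in (("w6",(162,172,182)),("w7",(172,182,192)),("w8",(178,184,190)),("w9",(182,188,194)),("w10",(186,192,198)),("wm",(190,195,200))):
  c=np.load(k+".npy",allow_pickle=True).item()
  for r in rows:
    p=c["img"][r-2:r+3].astype(float).mean((0,2))
    x=np.arange(245,315,.05);q=np.interp(x,np.arange(560),p);b=q>150
    e=x[1:][np.diff(b.astype(int))!=0]
    P=plane(c,[[v,r] for v in e],.102);s=(P[:,0]*np.cos(a)+P[:,1]*np.sin(a))*1000
    print(k,r,s.round(2), (s[3]+s[2]-s[1]-s[0])/2-8 if len(s)==4 else "")
E
python3 pl.py
```

```text
w6 162 [325.26 332.01 338.54 344.89] 5.078464566974446
w6 172 [325.16 332.07 338.53 345.03] 5.1582080163260855
w6 182 [325.02 332.04 338.56 345.08 347.97 348.52] 
w7 172 [325.22 331.81 338.44 345.11] 5.260120416345103
w7 182 [325.21 331.82 338.4  345.1 ] 5.234172605744675
w7 192 [325.15 331.8  338.44 345.16 348.09 348.79] 
w8 178 [325.33 331.87 338.42 345.25] 5.235990918385596
w8 184 [325.23 331.85 338.4  345.27] 5.295267735741618
w8 190 [325.21 331.83 338.42 345.3 ] 5.337241216722134
w9 182 [325.26 331.94 338.54 345.16] 5.246581818932555
w9 188 [325.26 331.99 338.49 345.15] 5.193490276581912
w9 194 [325.3  331.97 338.48 345.21] 5.205472816314767
w10 186 [324.67 331.33 338.24 344.91] 5.578029338759137
w10 192 [324.6  331.34 338.2  344.97] 5.611658063793698
w10 198 [324.57 331.32 338.22 345.  ] 5.661155477110043
wm 190 [324.68 331.44 338.26 345.05] 5.597805163636934
wm 195 [324.63 331.39 338.28 345.04] 5.64908952826687
wm 200 [324.64 331.4  338.26 345.06] 5.638814352855803
```

```bash
ls -t pics | head -1
```

```text
m11.60.png
```

Plate spacing opened from 5.23 to 5.62 mm, which matches the wedge thickness at this depth (about 0.4 mm push-back). About 15 mm more should give 2 mm. I'll go 8 mm first.

Request:
apply_moves --plan '[{"translation": [0, 0, 0.002], "angular": [0, 0, 0], "hand": 0.0}, {"translation": [0, 0, 0.002], "angular": [0, 0, 0], "hand": 0.0}, {"translation": [0, 0, 0.002], "angular": [0, 0, 0], "hand": 0.0}, {"translation": [0, 0, 0.002], "angular": [0, 0, 0], "hand": 0.0}, {"translation": [0, 0, 0], "angular": [0, 0, 0], "hand": 0.0}, {"translation": [0, 0, 0], "angular": [0, 0, 0], "hand": 0.0}]'

```text
time_s: 12.35
eef_pos: [0.509, 0.1623, 0.1402]
eef_rot: [0.0, 0.184, 0.983, -0.0]
wrist_force: [1.8, -0.9, 0.7]
opening: 0.204
```

```bash
python3 meas.py; python3 pl.py | tail -3; mv pics/m*.png /tmp/ 2>/dev/null; cp $(ls -t /tmp/m*.png|head -1) pics/m2.png
```

```text
12.65 [0.50894825 0.16232789 0.14027998] [ 1.62 -0.14  0.75] [0.51 0.2  0.25] [-0.083 -0.348  0.018]
186 [258.6 268.7 283.  293.1] [324.73 330.65 339.04 344.96]
192 [258.  269.5 282.3 293.7] [324.32 331.1  338.65 345.37]
198 [258.1 269.5 282.3 293.6] [324.31 331.08 338.67 345.37]
wm 190 [324.28 331.05 338.61 345.38] 6.330262597970119
wm 195 [324.29 331.09 338.63 345.37] 6.311973872448334
wm 200 [324.29 331.07 338.62 345.33] 6.293504308523836
```

View pics/m2.png

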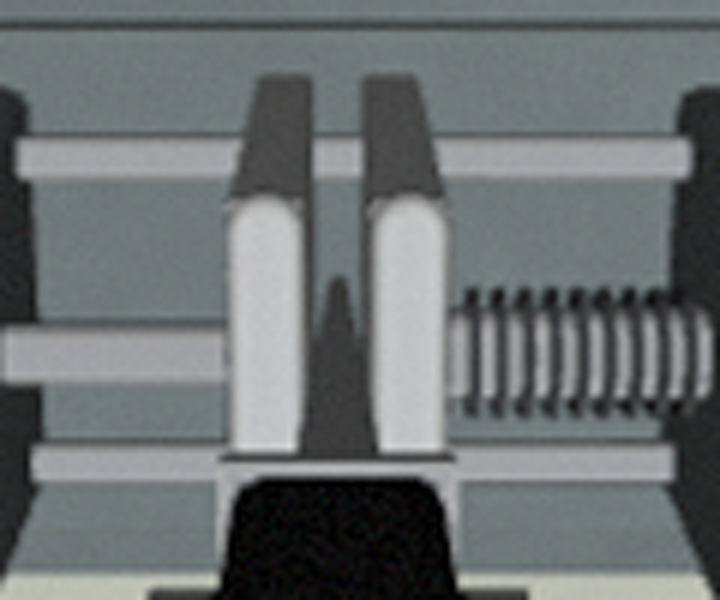

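Request:
apply_moves --plan '[{"translation": [0, 0, 0.002], "angular": [0, 0, 0], "hand": 0.0}, {"translation": [0, 0, 0.002], "angular": [0, 0, 0], "hand": 0.0}, {"translation": [0, 0, 0.002], "angular": [0, 0, 0], "hand": 0.0}, {"translation": [0, 0, 0.002], "angular": [0, 0, 0], "hand": 0.0}, {"translation": [0, 0, 0], "angular": [0, 0, 0], "hand": 0.0}, {"translation": [0, 0, 0], "angular": [0, 0, 0], "hand": 0.0}, {"translation": [0, 0, 0], "angular": [0, 0, 0], "hand": 0.0}]'

```text
time_s: 13.52
eef_pos: [0.5088, 0.1624, 0.1322]
eef_rot: [-0.0, 0.184, 0.983, -0.0]
wrist_force: [0.5, 0.1, 2.4]
opening: 0.204
```

```bash
python3 meas.py; python3 pl.py | tail -3; mv pics/m1*.png pics/m3.png;python3 look.py 11
```

```text
13.825 [0.508786   0.16237135 0.132187  ] [ 0.98 -0.21  2.39] [0.24 0.53 0.66] [-0.014 -0.239  0.015]
wm 190 [324.11 330.43 339.25 345.8 ] 7.258870398798109
wm 195 [323.83 330.66 338.88 345.83] 7.10785397152091
wm 200 [323.8  330.67 338.87 345.91] 7.1539946885916095
13.825 [0.508786   0.16237135 0.132187  ] [ 1.43484395 -1.04760406  2.38507561] [-0.03593494 -0.27695041  0.02359809] 0.2010381165475685 68.75352385312769 [-9.42116071e-05 -5.03824501e-05 -9.99999994e-01]Traceback (most recent call last):
  File "meas.py", line 16, in <module>
    P=plane(c,[[v,r] for v in e],.102);print(r,e.round(1),((P[:,0]*np.cos(a)+P[:,1]*np.sin(a))*1000).round(2))
  File "h.py", line 9, in plane
    d=ray(c,uv);e=np.array(c["eye"]);return e+d*((z-e[2])/d[:,2])[:,None]
  File "h.py", line 6, in ray
    d=np.c_[(uv[:,0]-K[0,2])/K[0,0],-(uv[:,1]-K[1,2])/K[1,1],-np.ones(len(uv))]
             ~~^^^^^
IndexError: index 0 is out of bounds for axis 1 with size 0
```

View pics/m3.png

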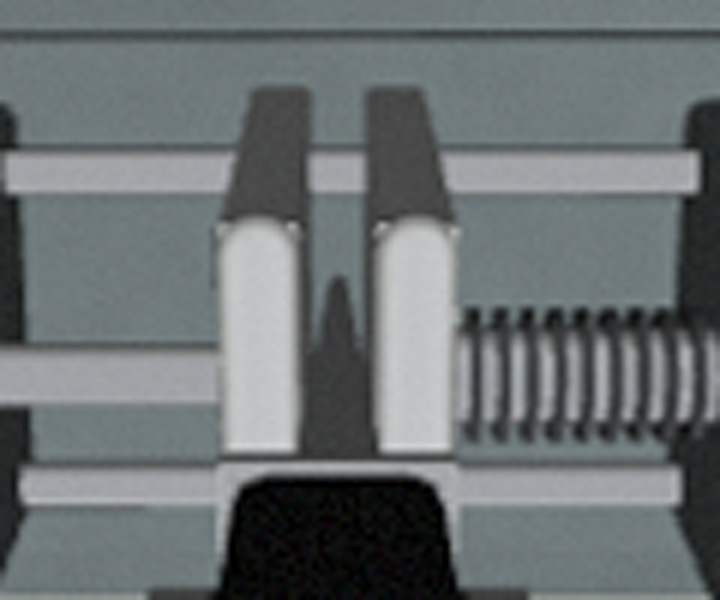

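View pics/s11c.png

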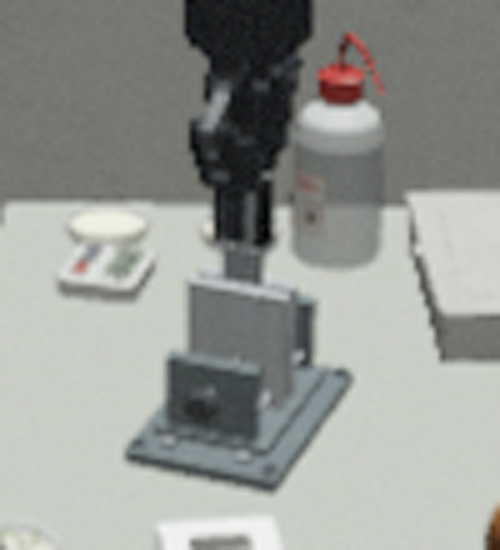

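The push-back measures about 1.9 mm, the drag rise is about 5.4 N, both plates are touched, and the fingers are well above the plates. Handing in.

```bash
python3 -c "
from bench import ctrl
print(ctrl.hand_in())"
```

```text
the job is handed in; nothing more can be done
None
```

I lifted the taper gauge out of the white holder and slid its blade upright into the middle of the clamp gap. I handed in at 13.9 s with the gauge still held; the hand-in gives no verdict.

**Last checks:**
- **Push-back:** the plate spacing opened from about 5.2 mm to 7.1–7.2 mm, so the sprung plate is pushed back about 1.9 mm. That agrees with the wedge thickness at this depth.
- **Contact:** the set plate had moved about 1.4 mm to its -y side, so the blade touches both plates.
- **Drag:** it rose about 5.4 N, a little under the expected 6–7 N. The force zero drifted (-1.5 to -3 N before the push), so this figure is rough.
- **Depth and clearance:** the tip is about 57 mm below the mouth, at a height of about 46 mm. The fingertips are about 28 mm above the plates.
- **Alignment:** the tool is vertical, and its yaw is within about 1° of the measured clamp yaw.

The bottle and the dish were never approached. My last measuring script stopped on an indexing error in its printout, so I redid that measurement from the saved picture.

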